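# Refit the relay of a handpiece control unit and hold its cover ready for the screws

### The arm

A 6-joint arm with a two-finger parallel gripper is mounted at the origin on the work surface. World frame = base frame: x ahead of the robot, y to its left, z up, the work surface at z = 0. Lengths are in m, angles in degrees, forces in N, time in s.
With the tool pointing down it reaches from about 0.3 to 0.75 m from the base axis. Payload 8.5 kg.
Tool frame: the origin (TCP) lies midway between the tips of the shut fingers; the grasp point (between the pads) lies env.tcp_to_grasp behind it (env.tcp_to_grasp is the distance from the TCP to the grasp point, in m); z points along the fingers, y is the line along which they close (so a half turn about z gives the same grasp; the last joint's range is limited). The gripper opens to 85 mm and grips with 20 to 120 N. Pads are 22 mm wide; open, the fingers measure 114 mm over their backs; the gripper's body (76 mm by 85 mm) begins 54 mm behind the grasp point. The pads swing forward as they close: fully open they stand 13 mm farther back than shut.
Start: joints at [-83.211, 21.807, 74.336, -0, 83.858, -12.336], TCP at [0.18, -0.52, 0.231] pointing down, gripper open.
Joint ranges: [-178.18, 178.18], [-50.72, 133.34], [12.68, 142.11], [-81.47, 261.47], [9.98, 163.14], [-165.26, 165.26]. Speed limits (degrees/s): [136.94, 136.94, 180, 180, 180, 180].

### API

Orientations are given as a 3x3 rotation matrix whose columns are the frame's x, y, z axes.
In Python, from rig import observe, optics, job, env gives the robot as it stands. The module is installed in compiled form; this text tells all that it offers.
- The arm moves only by the shell command python3 -m jog 'ROWS' [FORCE]. ROWS is JSON, a list of rows, each a list of 7 numbers: the turn, a rotation vector about the tool's x, y, z in rad, then the shift along the tool's x, y, z in m, then the opening in per cent of the stroke, from 0 (shut) to 100 (fully open). A call has 1 to 10 rows; each row shifts and turns the commanded pose from where the row before left it, along the tool's axes as they then stand; what a row does not reach is not made up. A row lasts 1/8 s, in which the tool goes at most 62.5 mm and 10.7 degrees, less where a joint would pass 70% of its speed; a pose out of reach is approached as far as the arm can. A call is refused whole if a number of a shift passes 0.0625 or a number of a turn 0.188, either way. A call with a gripper value outside its range is refused whole. The fingers move at their own pace and stop on an object; FORCE is the grip in N (left out, the last holds). Time passes only in rows, so rows that do not move let the fingers close. It gives the time, the measured TCP pose, the force, the opening and the grip force at its end, in the units of the state.
- observe(): the state, without advancing time (a new reading comes with each control period).
- optics.get_image(name): name is "scene" or "top" or "wrist"; returns a dict with "pixels" (420x560x3 uint8, red, green, blue), "mtx" (3x3 intrinsics, pixels), "rvec" (rotation vector, rad) and "tvec" (3), from world to camera coordinates, as OpenCV has them. Camera axes: x right, y down, z forward; pixel columns grow to the right and rows downward; lengths in m; the calibration is good to about 2 mm. A picture is of the moment at which its call begins. There is no depth.
- job.close_job(): hands the job in; it is judged then, once.
The state is a dict: "time_s": time; "q": joint angles; "qvel": joint speeds; "joint_efforts": joint torques, N m; "position": TCP position; "tool_rot": TCP orientation; "ft_force": force on the tool from outside, world axes, zero at the start; "wrist_torque": the same for the moment, N m; "grip_width": finger opening in m; "gripper_force": force on a finger pad.
Only numpy, scipy, OpenCV 4.12 (cv2) and the standard library are available. Lean on these libraries where they do the work, as an engineer would, in place of code of your own. Each camera call takes 0.05 s, during which the arm holds its last target. There are 200 camera calls.

### The job

Put the opened control unit back together: stand the relay fully down in its socket, let go of it and then swing the socket's locking lever shut over it. Then pick up the unit's cover, carry it the right way round over the unit, and finish while still holding it there: level and still, hovering about 2 cm above the brass posts without touching the unit, each hole right over its threaded hole, ready for a colleague to start the screws. Leave the other things on the bench where they are.

Things in the scene. Friction and masses are not known exactly. Their poses are not given: they have to be found in the camera images.
- case: the opened control unit: cream open-topped case, 136 (its x) x 156 (its y) mm, walls 4 thick, 62 high, fixed to the bench. Origin: centre of the underside; front panel (knob, switch) on its -x side. Inside: four brass posts, diameter 13, tops flush with the walls at 62, each with a dark threaded hole; in the middle a black socket block, 80 (x) x 44 (y), its top at 18
- socket (a point): centre of the floor of the socket block's pocket, at (0, 0, 8) mm in the case's frame, axes as the case; the pocket is 37 (x) x 27 (y) mm, 10 deep, its upper edges chamfered 2
- lever (a joint): locking lever of the socket, rad: 0 = shut (arm level over the relay's top, pointing to the case's -x), 1.57 = upright, up to 2.55 = leaning open towards the case's +x. Stays where it is left (hinge friction 0.03 N m, under 1 N at the tip); cannot shut over a relay that is not fully down. Starts at 2.1 to 2.5
- lever_hinge (a point): the lever's hinge axis, at (32, 0, 54) mm in the case's frame; the axis runs along the case's y
- lever_tip (a point): free end of the lever, 62 mm from the hinge; the steel arm is 8 wide and 5 thick (its centre line passes through this point), with a thumb tab 16 wide over the last 10 mm. Shut, its underside is 1.5 above the top of the seated relay and its upper face at 56.5 above the bench
- relay: plug-in relay: loose upright grey block 34 (its x) x 24 (its y) x 42 mm high, white top, about 60 g (varies), standing on the bench. Origin: centre of the underside. Goes upright into the pocket with its long side along the case's x, either way round
- cover: the unit's cover: loose cream plate 136 (its x) x 156 (its y) x 4 mm, flat on the bench, about 250 g, four through-holes of diameter 9; on top in the middle a black bar grip 70 long (along its x), 14 wide, its top 34 above the underside. Origin: centre of the underside. Fits one way round: its front (-x) holes are wider apart than the rear ones; starts within 0.7 rad of the case's yaw
- post0 (a point): centre of the top of the case's front left (-52, +60) mm post, 62 mm above the bench, where the threaded hole is
- post1 (a point): centre of the top of the case's front right (-52, -60) mm post, 62 mm above the bench, where the threaded hole is
- post2 (a point): centre of the top of the case's rear left (+52, +48) mm post, 62 mm above the bench, where the threaded hole is
- post3 (a point): centre of the top of the case's rear right (+52, -48) mm post, 62 mm above the bench, where the threaded hole is
- hole0 (a point): centre of the cover's front left (-52, +60) mm hole, at the underside of the plate; belongs over post0
- hole1 (a point): centre of the cover's front right (-52, -60) mm hole, at the underside of the plate; belongs over post1
- hole2 (a point): centre of the cover's rear left (+52, +48) mm hole, at the underside of the plate; belongs over post2
- hole3 (a point): centre of the cover's rear right (+52, -48) mm hole, at the underside of the plate; belongs over post3
- transformer: bystander: loose transformer, dark steel core 50 x 40 x 34 with copper-coloured winding 56 mm wide; wider and lower than the relay. Origin: centre of the underside
- model: bystander: plaster tooth model 50 x 60 x 28. Origin: centre of the underside
- jar: bystander: amber jar, diameter 60, height 75. Origin: centre of the underside
- screwdriver: bystander: screwdriver 180 long lying on the bench
- bowl: bystander: green plastic bowl, rim diameter 110, height 50. Origin: centre of the underside
- tray: bystander: white divided parts tray 80 x 110 x 25. Origin: centre of the underside
- flask: bystander: round brass denture flask, diameter 72, height 49. Origin: centre of the underside
Not all that is in view belongs to the job. What is shaped like the cover but blue or pink is not meant. Leave any blue look-alike of the case alone.

How it is judged (in metres and radians):
On the way, in this order (a step that is already met when the one before it is completed fails the run):
1. the relay stands fully down in the socket and is let go, the lever still open (horizontal distance between relay and socket below 0.004 m and z of relay in the frame of socket below 0.003 m and angle between relay's own z axis and vertical below 0.08 rad and contact force between relay and the fingers below 0.05 N and value of joint lever above 1 rad), for 0.2 s.
2. the lever is shut over the seated relay (horizontal distance between relay and socket below 0.004 m and z of relay in the frame of socket below 0.003 m and angle between relay's own z axis and vertical below 0.08 rad and value of joint lever below 0.15 rad), for 0.2 s.
At the end, for the whole second after the job is handed in: Cover held still in the fingers, level within 0.08 rad, underside 8 to 35 mm above the posts, every hole within 5 mm sideways of its threaded hole, touching neither unit nor relay; relay fully down (3 mm in height, 4 mm sideways, upright within 0.08 rad), lever shut (under 0.15 rad) (all of step 2 and horizontal distance between hole0 and post0 below 0.005 m and horizontal distance between hole1 and post1 below 0.005 m and horizontal distance between hole2 and post2 below 0.005 m and horizontal distance between hole3 and post3 below 0.005 m and z of hole0 in the frame of post0 between 0.008 and 0.035 m and z of hole1 in the frame of post1 between 0.008 and 0.035 m and z of hole2 in the frame of post2 between 0.008 and 0.035 m and z of hole3 in the frame of post3 between 0.008 and 0.035 m and angle between cover's own z axis and vertical below 0.08 rad and linear speed of cover below 0.02 m/s and angular speed of cover below 0.1 rad/s and contact force between cover and the fingers above 1 N and contact force between cover and case below 0.05 N and contact force between cover and relay below 0.05 N); the arm keeps its last pose, push and grip.
It fails at once if another thing on the bench is shoved or carried away (more than 30 mm) (distance of any of transformer, model, jar, screwdriver, bowl, tray, flask from where it was at the start of the episode above 0.03 m).
It also fails if it takes over 72 s, if anything falls off the work surface, if the arm or the gripper's body presses on something with over 40 N, if the wrist force passes 120 N, or if a joint passes its speed limit or range.

## Working session

There is one attempt and no reset: what is moved stays moved. The work goes in short steps, Python scripts to look and compute and a shell command to move; the robot and the scene stay as the last step left them, time stands still between calls to the robot, and variables do not carry over. Pictures are saved under pics/ and viewed, at most 13 in all, crops included, and the job is handed in when it is done.

```bash
mkdir -p pics; cat > h.py <<'E'
import numpy as np, cv2
from rig import observe, optics, job, env
def snap(n,f=None):
    d=optics.get_image(n)
    if f: cv2.imwrite('pics/'+f,d['pixels'][:,:,::-1])
    return d
def cast(d,uv,z):
    R=cv2.Rodrigues(np.array(d['rvec'],float))[0]; t=np.array(d['tvec'],float).ravel()
    uv=np.atleast_2d(np.array(uv,float)); r=np.c_[uv,np.ones(len(uv))]@np.linalg.inv(np.array(d['mtx'])).T@R
    c=-R.T@t; return c+r*((z-c[2])/r[:,2])[:,None]
def proj(d,P):
    return cv2.projectPoints(np.array(P,float).reshape(-1,1,3),np.array(d['rvec'],float),np.array(d['tvec'],float),np.array(d['mtx'],float),None)[0].reshape(-1,2)
E
python3 - <<'E'
from h import *
import pickle
a=snap('top','top1.png');b=snap('scene','scene1.png')
pickle.dump((a,b),open('ab.pkl','wb'))
for d in (a,b):
    R=cv2.Rodrigues(np.array(d['rvec'],float))[0];print(-R.T@np.array(d['tvec']).ravel(), d['mtx'][0][0])
s=observe();print(s['time_s'],s['grip_width'],s['tool_rot'],s['position'],env.tcp_to_grasp)
E
```

```text
[0.39262007 0.0328049  1.27094332] 403.043920101824
[ 0.98038678 -0.79692521  0.79122868] 421.20694605210537
0.1 0.08561344331649907 [[ 9.44790805e-01  3.27674083e-01 -1.72248337e-04]
 [ 3.27674031e-01 -9.44789988e-01  1.26785615e-03]
 [ 2.52705096e-04 -1.25430014e-03 -9.99999181e-01]] [ 0.18015932 -0.51938435  0.23079717] 0.0187
```

View pics/top1.png

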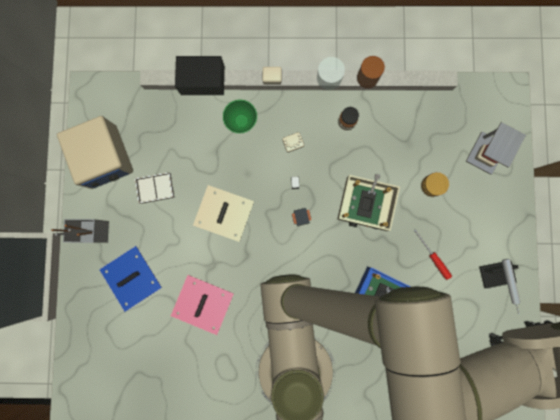

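View pics/scene1.png

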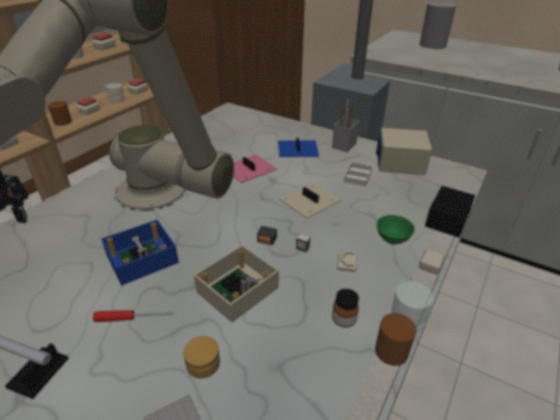

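The top view shows the relay at px (295,182), the cream cover at (223,213) with its bar, and the case at (368,203) with its knob at the bottom (352,225) and the lever leaning up to (375,180). The transformer is at (301,217). I'll take rough positions from masks.

```bash
python3 - <<'E'
from h import *
import pickle
a,b=pickle.load(open('ab.pkl','rb'))
im=a['pixels'];hsv=cv2.cvtColor(im,cv2.COLOR_RGB2HSV)
print(im[230,212],im[230,203],im[182,296],im[200,260],hsv[230,203],hsv[200,260])
def big(mask,box):
    x0,y0,x1,y1=box;m=np.zeros_like(mask);m[y0:y1,x0:x1]=mask[y0:y1,x0:x1]
    c=max(cv2.findContours(m,cv2.RETR_EXTERNAL,cv2.CHAIN_APPROX_NONE)[0],key=cv2.contourArea);return c
cream=cv2.inRange(hsv,(15,35,150),(35,150,255))
def show(n,c,z):
    r=cv2.minAreaRect(c);p=cv2.boxPoints(r);w=cast(a,p,z)
    print(n,w.mean(0).round(4),[np.linalg.norm(w[i]-w[i-1]).round(4) for i in range(4)],np.degrees(np.arctan2(*(w[1]-w[0])[[1,0]])).round(1))
show('cover',big(cream,(180,170,265,255)),.004)
show('case',big(cream,(330,165,410,245)),.062)
dark=cv2.inRange(im,(0,0,0),(80,80,80))
show('bar',big(dark,(210,195,235,230)),.034)
white=cv2.inRange(hsv,(0,0,200),(180,40,255))
show('relay',big(white,(285,172,305,195)),.042)
E
```

```text
[215 208 171] [178 185 164] [217 221 216] [163 170 150] [ 40  29 185] [ 41  30 170]
cover [0.4828 0.2305 0.004 ] [np.float64(0.1597), np.float64(0.1403), np.float64(0.1611), np.float64(0.1396)] -18.1
case [ 0.5141 -0.219   0.062 ] [np.float64(0.1587), np.float64(0.1393), np.float64(0.1602), np.float64(0.1387)] -13.1
bar [0.4813 0.2277 0.034 ] [np.float64(0.0111), np.float64(0.0623), np.float64(0.0112), np.float64(0.0623)] -19.9
relay [0.5784 0.0053 0.042 ] [np.float64(0.0281), np.float64(0.0177), np.float64(0.0281), np.float64(0.0177)] -80.0
```

```bash
cat >> h.py <<'E'
def togo(p,yaw):
    """deltas in current tool axes to TCP p with tool x at yaw(deg), tool down; turn about tool z given last"""
    s=observe();R=np.array(s['tool_rot']);y=np.radians(yaw)
    T=np.array([[np.cos(y),np.sin(y),0],[np.sin(y),-np.cos(y),0],[0,0,-1.]])
    print('t',round(s['time_s'],2),'pos',np.round(s['position'],4),'shift tool',np.round(R.T@(np.array(p)-s['position']),4),'turn',np.round(cv2.Rodrigues(R.T@T)[0].ravel(),4),'w',round(s['grip_width'],4),'gf',round(float(s['gripper_force']),1),'F',np.round(s['ft_force'],1))
E
python3 - <<'E'
from h import *
d=snap('wrist');s=observe();R=cv2.Rodrigues(np.array(d['rvec'],float))[0];T=np.array(s['tool_rot'])
print((T.T@(-R.T@np.array(d['tvec']).ravel()-s['position'])).round(4),(T.T@R.T).round(3),d['mtx'][0][0])
togo([.50,-.21,.25],-13+0)
E
```

```text
[ 0.0813  0.0008 -0.1433] [[-0.001 -0.949 -0.315]
 [ 1.    -0.001  0.001]
 [-0.001 -0.315  0.949]] 340.205301176259
t 0.15 pos [ 0.1802 -0.5194  0.2309] shift tool [ 0.4036 -0.1876 -0.0188] turn [-1.100e-03  1.000e-04  5.607e-01] w 0.0852 gf 0.0 F [-0.4 -0.   0.7]
```

```bash
python3 -m jog '[[0,0,0,0.0505,-0.0235,-0.002,100],[0,0,0,0.0505,-0.0235,-0.002,100],[0,0,0,0.0505,-0.0235,-0.002,100],[0,0,0,0.0505,-0.0235,-0.002,100],[0,0,0,0.0505,-0.0235,-0.002,100],[0,0,0,0.0505,-0.0235,-0.002,100],[0,0,0,0.0505,-0.0235,-0.002,100],[0,0,0,0.0505,-0.0235,-0.002,100]]'
python3 -m jog '[[0,0,0.187,0,0,0,100],[0,0,0.187,0,0,0,100],[0,0,0.187,0,0,0,100],[0,0,0,0,0,0,100],[0,0,0,0,0,0,100]]'
python3 - <<'E'
from h import *
import pickle
d=snap('wrist','w_case.png');pickle.dump(d,open('wc.pkl','wb'));togo([.50,-.21,.25],-13)
a=snap('top','t2.png');pickle.dump(a,open('t2.pkl','wb'))
E
```

```text
time_s: 1.15
position: [0.5014, -0.2081, 0.2473]
tool_rot: [[0.945, 0.328, -0.0], [0.328, -0.945, 0.0], [-0.0, -0.0, -1.0]]
ft_force: [-0.1, -0.0, 0.1]
grip_width: 0.0853
gripper_force: 0.0
time_s: 1.78
position: [0.5002, -0.2097, 0.2472]
tool_rot: [[0.975, -0.222, -0.0], [-0.222, -0.975, 0.0], [-0.0, -0.0, -1.0]]
ft_force: [0.1, -0.5, -0.1]
grip_width: 0.0852
gripper_force: 0.0
t 1.82 pos [ 0.5002 -0.2097  0.2472] shift tool [-0.0002  0.0004 -0.0028] turn [-0.0001  0.0002  0.0026] w 0.0857 gf 0.0 F [ 0.4 -0.3 -0.2]
```

View pics/w_case.png

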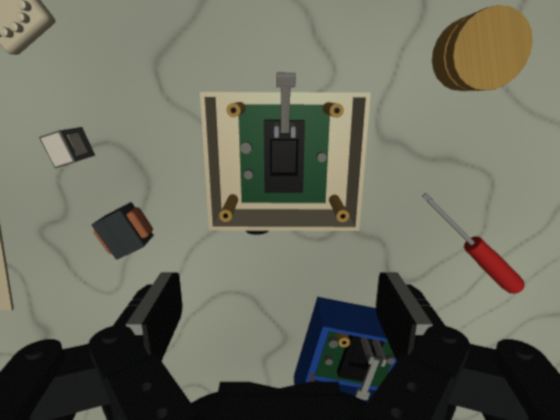

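The case is centred near (285,160) with posts at about (235,109), (336,109), (227,212) and (342,214). The knob is at (257,232) on the front and the lever points up to (286,78). The relay is at (66,147).

```bash
python3 - <<'E'
from h import *
import pickle
d=pickle.load(open('wc.pkl','rb'));im=d['pixels'];hsv=cv2.cvtColor(im,cv2.COLOR_RGB2HSV)
m=cv2.inRange(hsv,(12,30,120),(32,120,255));m[:,:190]=0;m[:,380:]=0;m[:80]=0;m[245:]=0
m=cv2.morphologyEx(m,cv2.MORPH_OPEN,np.ones((3,3)))
c=max(cv2.findContours(m,cv2.RETR_EXTERNAL,cv2.CHAIN_APPROX_NONE)[0],key=cv2.contourArea)
W=cast(d,c.reshape(-1,2),.062)[:,:2]
r=cv2.minAreaRect((W*1000).astype(np.float32));print(cv2.boundingRect(c),r)
# dark holes in posts
y=-13
for p in [(-52,60),(-52,-60),(52,48),(52,-48)]:
    a=np.radians(-12.5);P=[r[0][0]/1000+(p[0]*np.cos(a)-p[1]*np.sin(a))/1000,r[0][1]/1000+(p[0]*np.sin(a)+p[1]*np.cos(a))/1000,.062]
    print(p,proj(d,[P])[0].round(1))
# relay
white=cv2.inRange(hsv,(0,0,150),(180,40,255))[130:170,35:80]
cc=max(cv2.findContours(white,cv2.RETR_EXTERNAL,cv2.CHAIN_APPROX_NONE)[0],key=cv2.contourArea).reshape(-1,2)+[35,130]
rr=cv2.minAreaRect((cast(d,cc,.042)[:,:2]*1000).astype(np.float32));print('relay',rr)
crop=cv2.resize(im[80:245,190:380],None,fx=3.6,fy=3.6,interpolation=cv2.INTER_CUBIC);cv2.imwrite('pics/crop1.png',crop[:,:,::-1])
E
```

```text
(199, 91, 172, 141) ((514.1705322265625, -219.02944946289062), (158.7813262939453, 138.006103515625), 77.1116943359375)
(-52, 60) [225.8 216. ]
(-52, -60) [342.7 215.3]
(52, 48) [232.4 110.7]
(52, -48) [335.7 110. ]
relay ((578.3004760742188, 4.968514442443848), (29.17881965637207, 18.8100643157959), 4.043744087219238)
```

View pics/crop1.png

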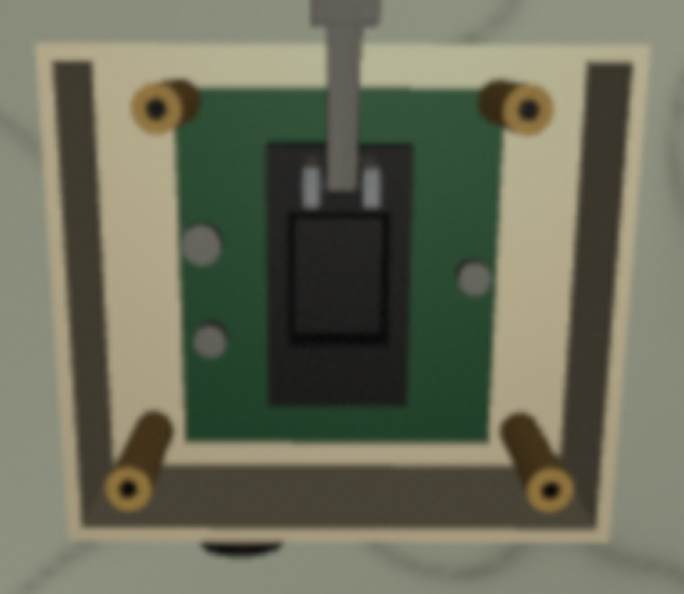

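The four threaded holes are at crop px (156,108), (528,109), (128,489) and (550,491). I'll fit the case pose from them.

```bash
cat >> h.py <<'E'
def fit(local,W):
    L=np.array(local,float)[:,:2];W=np.array(W)[:,:2];l=L-L.mean(0);w=W-W.mean(0)
    a=np.arctan2((l[:,0]*w[:,1]-l[:,1]*w[:,0]).sum(),(l*w).sum());R=np.array([[np.cos(a),-np.sin(a)],[np.sin(a),np.cos(a)]])
    t=W.mean(0)-R@L.mean(0);return t,np.degrees(a),R,np.linalg.norm(W-(L@R.T+t),axis=1)
H=np.array([(-.052,.06),(-.052,-.06),(.052,.048),(.052,-.048)])
E
python3 - <<'E'
from h import *
import pickle
d=pickle.load(open('wc.pkl','rb'))
uv=(np.array([(128,489),(550,491),(156,108),(528,109)])+.5)/3.6-.5+[190,80]
t,a,R,e=fit(H,cast(d,uv,.062));print('case',t.round(4),a.round(2),e.round(4))
pk=(np.array([(290,213),(388,213),(387,343),(291,343)])+.5)/3.6-.5+[190,80]
print('socket', cast(d,pk,.018).mean(0).round(4))
togo([.578,.005,.15],10)
E
```

```text
case [ 0.5143 -0.2191] -13.07 [0.0002 0.0004 0.0003 0.0003]
socket [ 0.5146 -0.2194  0.018 ]
t 1.88 pos [ 0.5002 -0.2097  0.2473] shift tool [ 0.0279 -0.2266  0.0973] turn [-1.000e-04  1.000e-04 -3.995e-01] w 0.0856 gf 0.0 F [0.4 0.3 0.1]
```

```bash
python3 -m jog '[[0,0,0,0.006,-0.0453,0.01,100],[0,0,0,0.006,-0.0453,0.01,100],[0,0,0,0.006,-0.0453,0.02,100],[0,0,0,0.006,-0.0453,0.02,100],[0,0,0,0.004,-0.0453,0.02,100],[0,0,-0.133,0,0,0.017,100],[0,0,-0.133,0,0,0,100],[0,0,-0.133,0,0,0,100],[0,0,0,0,0,0,100],[0,0,0,0,0,0,100]]'
python3 - <<'E'
from h import *
d=snap('wrist','w_rel.png');im=d['pixels'];hsv=cv2.cvtColor(im,cv2.COLOR_RGB2HSV)
m=cv2.inRange(hsv,(0,0,190),(180,35,255));p=proj(d,[[.578,.005,.042]])[0];print(p)
cs=[c for c in cv2.findContours(m,cv2.RETR_EXTERNAL,cv2.CHAIN_APPROX_NONE)[0] if cv2.contourArea(c)>100]
for c in cs:
    W=cast(d,c.reshape(-1,2),.042)[:,:2]*1000;print(cv2.boundingRect(c),cv2.minAreaRect(W.astype(np.float32)))
togo([.578,.005,.03],10)
E
```

```text
time_s: 3.12
position: [0.5786, 0.0047, 0.1504]
tool_rot: [[0.986, 0.169, 0.0], [0.169, -0.986, -0.0], [0.0, 0.0, -1.0]]
ft_force: [1.1, -0.0, -0.5]
grip_width: 0.0854
gripper_force: 0.0
[276.95537033 205.36396908]
t 3.17 pos [0.5786 0.0047 0.1504] shift tool [-0.0006 -0.0004  0.1204] turn [-0.     -0.0001 -0.0044] w 0.0855 gf 0.0 F [0.7 0.  0.9]
```

View pics/w_rel.png

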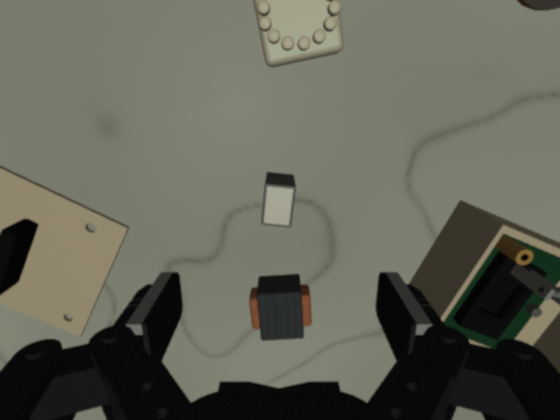

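The relay's white top is at (279,206), tilted slightly; the dark side is above it.

```bash
python3 - <<'E'
from h import *
im=cv2.imread('pics/w_rel.png');d=snap('wrist')
g=cv2.cvtColor(im,cv2.COLOR_BGR2GRAY);m=np.zeros_like(g);m[175:240,250:310]=(g[175:240,250:310]>160)*255
print(g[206,279],g[206,250])
c=max(cv2.findContours(m,cv2.RETR_EXTERNAL,cv2.CHAIN_APPROX_NONE)[0],key=cv2.contourArea)
r=cv2.minAreaRect(c.astype(np.float32));b=cv2.boxPoints(r);print(r)
W=cast(d,b,.042);print(W.round(4),W.mean(0).round(4),np.degrees([np.arctan2(*(W[i]-W[i-1])[[1,0]]) for i in range(4)]).round(1))
E
```

```text
162 113
((277.82928466796875, 205.03660583496094), (23.301055908203125, 33.23989486694336), 6.340191841125488)
[[ 0.5641  0.0127  0.042 ]
 [ 0.5912  0.0141  0.042 ]
 [ 0.5922 -0.0037  0.042 ]
 [ 0.5651 -0.0057  0.042 ]] [0.5782 0.0043 0.042 ] [  92.9    3.   -86.9 -175.8]
```

```bash
python3 - <<'E'
from h import *
im=cv2.imread('pics/w_rel.png');d=snap('wrist')
g=cv2.cvtColor(im,cv2.COLOR_BGR2GRAY);m=np.zeros_like(g);m[175:240,250:310]=(g[175:240,250:310]>138)*255
c=max(cv2.findContours(m,cv2.RETR_EXTERNAL,cv2.CHAIN_APPROX_NONE)[0],key=cv2.contourArea)
r=cv2.minAreaRect(c.astype(np.float32));b=cv2.boxPoints(r);print(r)
W=cast(d,b,.042);print(W.mean(0).round(4),[np.linalg.norm(W[i]-W[i-1]).round(4) for i in range(4)],np.degrees([np.arctan2(*(W[i]-W[i-1])[[1,0]]) for i in range(4)]).round(1))
togo([.5782,.0045,.014],4)
E
```

```text
((277.78045654296875, 205.47564697265625), (25.509685516357422, 36.111114501953125), 6.340191841125488)
[0.5778 0.0043 0.042 ] [np.float64(0.0202), np.float64(0.0295), np.float64(0.0195), np.float64(0.0296)] [  92.9    3.   -86.9 -175.7]
t 3.27 pos [0.5786 0.0047 0.1504] shift tool [-4.000e-04  1.000e-04  1.364e-01] turn [ 0.00e+00 -1.00e-04  1.01e-01] w 0.0853 gf 0.0 F [-0.3 -0.   0. ]
```

```bash
python3 -m jog '[[0,0,0.107,-0.0004,0,0,100],[0,0,0,0,0,0.04,100],[0,0,0,0,0,0.04,100],[0,0,0,0,0,0.035,100],[0,0,0,0,0,0.0214,100],[0,0,0,0,0,0,100],[0,0,0,0,0,0,0],[0,0,0,0,0,0,0],[0,0,0,0,0,0,0],[0,0,0,0,0,0,0]]' 40
python3 -m jog '[[0,0,0,0,0,0,0],[0,0,0,0,0,0,0],[0,0,0,0,0,-0.04,0],[0,0,0,0,0,-0.05,0],[0,0,0,0,0,-0.05,0],[0,0,0,0,0,0,0]]'
python3 - <<'E'
from h import *
s=observe();d=snap('wrist','w_held.png')
togo([.5143,-.2191,.16],-13.07)
E
```

```text
time_s: 4.53
position: [0.5786, 0.0046, 0.0146]
tool_rot: [[0.998, 0.065, 0.001], [0.065, -0.998, -0.0], [0.001, 0.0, -1.0]]
ft_force: [-0.9, -0.4, 4.6]
grip_width: 0.0231
gripper_force: 40.1
time_s: 5.28
position: [0.5797, 0.0045, 0.1576]
tool_rot: [[0.998, 0.065, 0.007], [0.065, -0.998, -0.001], [0.007, 0.002, -1.0]]
ft_force: [0.8, -0.6, -1.6]
grip_width: 0.0236
gripper_force: 39.4
t 5.33 pos [0.5785 0.0046 0.155 ] shift tool [-0.0785  0.2191 -0.005 ] turn [ 0.0003 -0.0026  0.2929] w 0.0232 gf 39.4 F [-0.  -0.1 -0.4]
```

View pics/w_held.png

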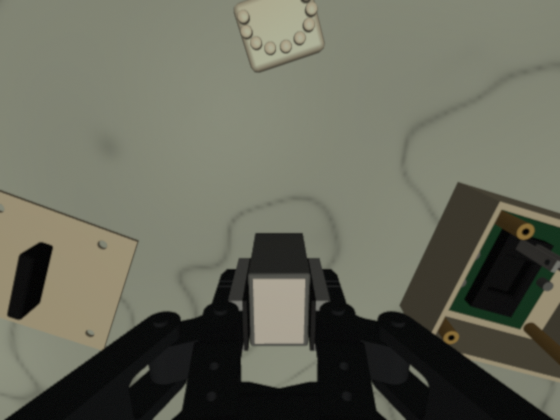

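The relay is held square in the fingers; its white top spans about (251..306, 277..345). I'll check its offset along the tool x.

```bash
python3 - <<'E'
from h import *
d=snap('wrist');s=observe();T=np.array(s['tool_rot'])
for z in (.1825,):
    W=cast(d,[(253.5,278),(303.5,277),(306,345),(251,345)],z);print(((W-s['position'])@T).round(4))
E
```

```text
[[ 0.0149 -0.0088 -0.0291]
 [ 0.0153  0.0104 -0.0291]
 [-0.0165  0.0121 -0.0291]
 [-0.0164 -0.0106 -0.029 ]]
```

```bash
python3 -m jog '[[0,0,0,-0.0156,0.0438,0,0],[0,0,0,-0.0156,0.0438,0,0],[0,0,0,-0.0156,0.0438,0,0],[0,0,0,-0.0156,0.0438,0,0],[0,0,0,-0.0156,0.0438,0,0],[0,0,0.1465,0,0,0,0],[0,0,0.1465,0,0,0.03,0],[0,0,0,0,0,0.03,0],[0,0,0,0,0,0,0],[0,0,0,0,0,0,0]]'
python3 - <<'E'
from h import *
togo([.5150,-.2193,.0225],-13.07);snap('wrist','w_ins.png')
E
```

```text
time_s: 6.62
position: [0.5147, -0.219, 0.0942]
tool_rot: [[0.974, -0.226, -0.0], [-0.226, -0.974, 0.0], [-0.0, -0.0, -1.0]]
ft_force: [0.2, -0.4, 0.1]
grip_width: 0.0236
gripper_force: 39.5
t 6.62 pos [ 0.5147 -0.219   0.0942] shift tool [0.0004 0.0002 0.0717] turn [-0.0001  0.0001  0.0001] w 0.0236 gf 39.5 F [ 0.2 -0.4  0.1]
```

View pics/w_ins.png

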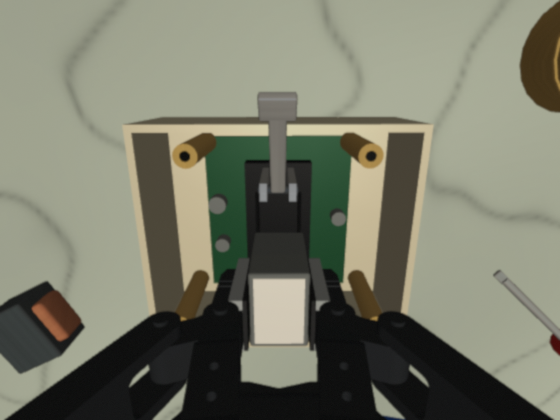

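The relay at (279,310) lines up with the socket and lever axis at x≈278, and the lever is clear. I'll lower it, slowly at the end.

```bash
python3 -m jog '[[0,0,0,0.0004,0.0002,0.03,0],[0,0,0,0,0,0.02,0],[0,0,0,0,0,0.01,0],[0,0,0,0,0,0.003,0],[0,0,0,0,0,0.003,0],[0,0,0,0,0,0.003,0],[0,0,0,0,0,0,0]]' 30; python3 - <<'E'
from h import *
togo([.5150,-.2193,.0225],-13.07)
E
```

```text
time_s: 7.55
position: [0.5149, -0.2192, 0.025]
tool_rot: [[0.974, -0.226, 0.0], [-0.226, -0.974, -0.0], [0.0, 0.0, -1.0]]
ft_force: [-0.0, -0.7, -2.1]
grip_width: 0.023
gripper_force: 39.5
t 7.55 pos [ 0.5149 -0.2192  0.025 ] shift tool [0.0001 0.0001 0.0025] turn [ 0.     -0.0001 -0.0001] w 0.023 gf 39.5 F [-0.  -0.7 -2.1]
```

```bash
python3 -m jog '[[0,0,0,0,0,0.0015,0],[0,0,0,0,0,0.0015,0],[0,0,0,0,0,0.0005,0],[0,0,0,0,0,0,0]]' 30
```

```text
time_s: 8.05
position: [0.515, -0.2193, 0.0226]
tool_rot: [[0.974, -0.226, 0.001], [-0.226, -0.974, -0.001], [0.001, 0.0, -1.0]]
ft_force: [-3.4, 1.9, 11.3]
grip_width: 0.0234
gripper_force: 41.1
```

```bash
python3 -m jog '[[0,0,0,0,0,0,60],[0,0,0,0,0,0,60],[0,0,0,0,0,0,60],[0,0,0,0,0,0,60],[0,0,0,0,0,-0.03,60],[0,0,0,0,0,-0.04,60],[0,0,0,0,0,-0.04,60],[0,0,0,-0.03,0,-0.03,0],[0,0,0,-0.03,0,0,0],[0,0,0,0,0,0,0]]'
python3 - <<'E'
from h import *
import pickle
d=snap('wrist','w_seat.png');pickle.dump(d,open('ws.pkl','wb'));togo([.515,-.2193,.16],-13.07)
E
```

```text
time_s: 9.3
position: [0.4553, -0.2052, 0.1619]
tool_rot: [[0.974, -0.227, -0.0], [-0.227, -0.974, -0.0], [-0.0, 0.0, -1.0]]
ft_force: [1.0, 0.7, -0.4]
grip_width: 0.0001
gripper_force: 0.0
t 9.35 pos [ 0.4563 -0.2057  0.1617] shift tool [ 0.0603 -0.      0.0017] turn [ 0.0001 -0.0005 -0.0006] w -0.0002 gf 0.0 F [-0.  -0.1 -0.1]
```

View pics/w_seat.png

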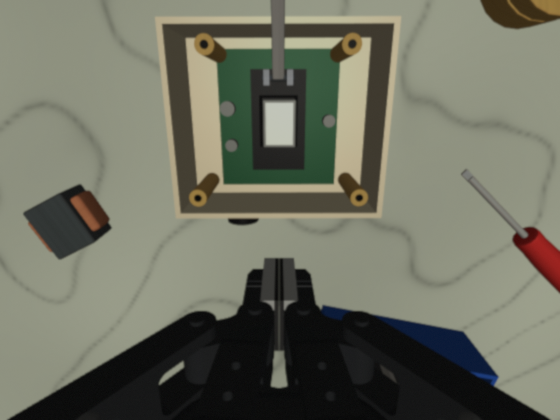

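```bash
python3 - <<'E'
from h import *
import pickle
C=np.array([.5143,-.2191]);a=np.radians(-13.07);ex=np.array([np.cos(a),np.sin(a)]);ey=np.array([-ex[1],ex[0]])
w=lambda x,y,z:[*(C+ex*x+ey*y),z]
d=pickle.load(open('ws.pkl','rb'));g=cv2.cvtColor(d['pixels'],cv2.COLOR_RGB2GRAY);m=np.zeros_like(g);m[90:155,255:305]=(g[90:155,255:305]>140)*255
c=max(cv2.findContours(m,cv2.RETR_EXTERNAL,cv2.CHAIN_APPROX_NONE)[0],key=cv2.contourArea)
b=cv2.boxPoints(cv2.minAreaRect(c.astype(np.float32)))
W=cast(d,b,.05)[:,:2]-C;L=np.c_[W@ex,W@ey];print('relay top in case',L.round(4).tolist(),L.mean(0).round(4))
d=pickle.load(open('wc.pkl','rb'))
for q in (2.1,2.2,2.3,2.4,2.5): print(q,proj(d,[w(.032+.062*np.cos(q),0,.054+.062*np.sin(q))]).round(1))
togo(w(.11,0,.162),-13.07)
E
```

```text
relay top in case [[0.016, 0.0092], [0.0159, -0.0108], [-0.0139, -0.0112], [-0.0139, 0.0097]] [ 0.001  -0.0008]
2.1 [[285.1 175.2]]
2.2 [[284.9 180.2]]
2.3 [[284.8 184.5]]
2.4 [[284.7 188. ]]
2.5 [[284.5 190.9]]
t 9.35 pos [ 0.4563 -0.2057  0.1617] shift tool [ 1.695e-01 -1.000e-04 -2.000e-04] turn [ 0.0001 -0.0005 -0.0006] w -0.0002 gf 0.0 F [-0.  -0.1 -0.1]
```

```bash
python3 -m jog '[[0,0,0,0.0565,0,0,0],[0,0,0,0.0565,0,0,0],[0,0,0,0.0565,0,0,0],[0,0,0,0,0,0.04,0],[0,0,0,0,0,0.042,0],[0,0,0,0,0,0,0],[0,0,0,-0.02,0,0,0],[0,0,0,-0.022,0,0,0],[0,0,0,-0.022,0,0,0],[0,0,0,0,0,0,0]]'
python3 -m jog '[[0,0,0,-0.015,0,0,0],[0,0,0,-0.015,0,0,0],[0,0,0,-0.012,0,0,0],[0,0,0,-0.008,0,0.005,0],[0,0,0,-0.008,0,0.006,0],[0,0,0,-0.002,0,0.006,0],[0,0,0,0,0,0.006,0],[0,0,0,0,0,0.001,0],[0,0,0,0,0,0,0]]'
```

```text
time_s: 10.6
position: [0.5596, -0.2299, 0.0816]
tool_rot: [[0.974, -0.227, 0.002], [-0.227, -0.974, -0.001], [0.002, 0.001, -1.0]]
ft_force: [-0.2, -0.5, -0.5]
grip_width: -0.0
gripper_force: 0.0
time_s: 11.72
position: [0.5007, -0.2159, 0.0561]
tool_rot: [[0.974, -0.226, -0.0], [-0.226, -0.974, -0.0], [-0.0, 0.0, -1.0]]
ft_force: [-4.5, 1.6, 12.4]
grip_width: 0.0
gripper_force: 6.2
```

```bash
python3 -m jog '[[0,0,0,0,0,-0.04,0],[0,0,0,-0.03,0,-0.05,0],[0,0,0,-0.03,0,-0.03,0],[0,0,0,0,0,0,100],[0,0,0,0,0,0,100]]'
python3 - <<'E'
from h import *
snap('wrist','w_shut.png');togo([.482,.229,.176],-19)
E
```

```text
time_s: 12.35
position: [0.4426, -0.2024, 0.1746]
tool_rot: [[0.974, -0.226, -0.001], [-0.226, -0.974, 0.001], [-0.001, -0.0, -1.0]]
ft_force: [-0.8, -0.0, 0.0]
grip_width: 0.0356
gripper_force: 0.0
t 12.4 pos [ 0.4427 -0.2024  0.1743] shift tool [-0.0592 -0.4291 -0.0013] turn [-0.0007  0.0015  0.1035] w 0.0432 gf 0.0 F [-0.8  1.   0.6]
```

View pics/w_shut.png

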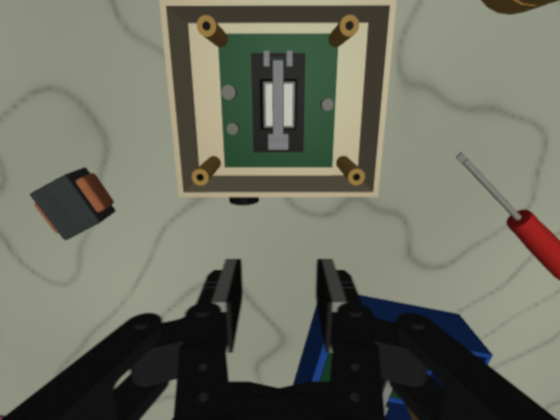

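The lever lies shut along x≈278 over the relay's white top, with its tab at (278,142). On to the cover.

```bash
python3 -m jog '[[0,0,0,-0.0074,-0.0537,-0.004,100],[0,0,0,-0.0074,-0.0537,-0.004,100],[0,0,0,-0.0074,-0.0537,-0.004,100],[0,0,0,-0.0074,-0.0537,-0.004,100],[0,0,0,-0.0074,-0.0537,-0.004,100],[0,0,0,-0.0074,-0.0537,-0.004,100],[0,0,0,-0.0074,-0.0537,-0.004,100],[0,0,0,-0.0074,-0.0537,-0.004,100],[0,0,0.1035,0,0,0,100],[0,0,0,0,0,0,100]]'
python3 - <<'E'
from h import *
import pickle
d=snap('wrist','w_cov.png');pickle.dump(d,open('wv.pkl','wb'));togo([.482,.229,.008],-19)
a=np.radians(-19);R=np.array([[np.cos(a),-np.sin(a)],[np.sin(a),np.cos(a)]])
print(proj(d,np.c_[H@R.T+[.482,.229],np.zeros(4)+.004]).round(1))
E
```

```text
time_s: 13.65
position: [0.4819, 0.2302, 0.2059]
tool_rot: [[0.946, -0.324, -0.002], [-0.324, -0.946, -0.001], [-0.002, 0.001, -1.0]]
ft_force: [-0.8, 0.1, 0.1]
grip_width: 0.0854
gripper_force: 0.0
t 13.7 pos [0.4819 0.2296 0.2062] shift tool [0.0006 0.0003 0.1982] turn [0.0011 0.0018 0.0021] w 0.0856 gf 0.0 F [ 0.1  0.4 -0.8]
[[223.6 223.3]
 [334.  223.3]
 [230.4 125.2]
 [327.4 125.3]]
```

View pics/w_cov.png

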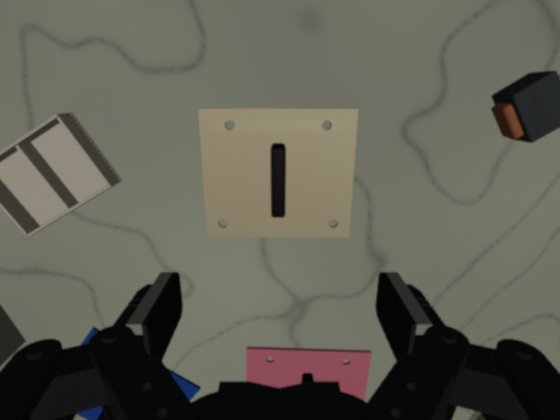

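The cover's holes are at (223,223), (334,223), (229,125) and (327,125). The wider pair is at the bottom, so its front faces the same way as the case's. I'll refine and then grasp.

```bash
python3 - <<'E'
from h import *
import pickle
d=pickle.load(open('wv.pkl','rb'));im=d['pixels'].astype(int);u=[]
for x,y in [(223,223),(334,223),(229,125),(327,125)]:
    p=im[y-9:y+10,x-9:x+10];k=(p[:,:,0]-p[:,:,2]).astype(float);k=np.clip(np.median(k)-k-8,0,None)
    yy,xx=np.mgrid[y-9:y+10,x-9:x+10];u.append(((k*xx).sum()/k.sum(),(k*yy).sum()/k.sum()))
print(np.round(u,1));t,a,R,e=fit(H,cast(d,u,.003));print(t.round(4),a.round(2),e.round(4));togo([*t,.008],a)
E
```

```text
[[222.5 222.9]
 [333.  223. ]
 [229.3 124.8]
 [326.4 124.9]]
[0.4825 0.23  ] -19.05 [0.0002 0.0002 0.0002 0.0002]
t 13.7 pos [0.4819 0.2296 0.2062] shift tool [ 0.0008 -0.0008  0.1982] turn [0.0011 0.0018 0.003 ] w 0.0856 gf 0.0 F [ 0.1  0.4 -0.8]
```

```bash
python3 -m jog '[[0,0,0.002,0.0008,-0.0008,0.06,100],[0,0,0,0,0,0.06,100],[0,0,0,0,0,0.05,100],[0,0,0,0,0,0.028,100],[0,0,0,0,0,0,100],[0,0,0,0,0,0,0],[0,0,0,0,0,0,0],[0,0,0,0,0,0,0],[0,0,0,0,0,0,0],[0,0,0,0,0,0,0]]' 90
python3 -m jog '[[0,0,0,0,0,0,0],[0,0,0,0,0,-0.02,0],[0,0,0,0,0,-0.03,0],[0,0,0,0,0,-0.05,0],[0,0,0,0,0,-0.05,0],[0,0,0,0,0,-0.02,0],[0,0,0,0,0,0,0],[0,0,0,0,0,0,0]]'
python3 - <<'E'
from h import *
import pickle
d=snap('wrist','w_lift.png');pickle.dump(d,open('wl.pkl','wb'));togo([.5143,-.2191,.178],-13.07)
E
```

```text
time_s: 14.95
position: [0.4831, 0.2302, 0.0102]
tool_rot: [[0.945, -0.327, 0.001], [-0.327, -0.945, 0.0], [0.001, -0.001, -1.0]]
ft_force: [-1.5, -0.5, 7.4]
grip_width: 0.0122
gripper_force: 88.8
time_s: 15.95
position: [0.4822, 0.2298, 0.178]
tool_rot: [[0.945, -0.328, -0.003], [-0.328, -0.945, -0.001], [-0.002, 0.001, -1.0]]
ft_force: [0.0, 0.1, -4.3]
grip_width: 0.0121
gripper_force: 88.1
t 16.0 pos [0.4822 0.2298 0.1779] shift tool [1.774e-01 4.137e-01 1.000e-04] turn [ 0.0014  0.0026 -0.1056] w 0.0122 gf 88.1 F [ 0.6  0.2 -3.2]
```

View pics/w_lift.png

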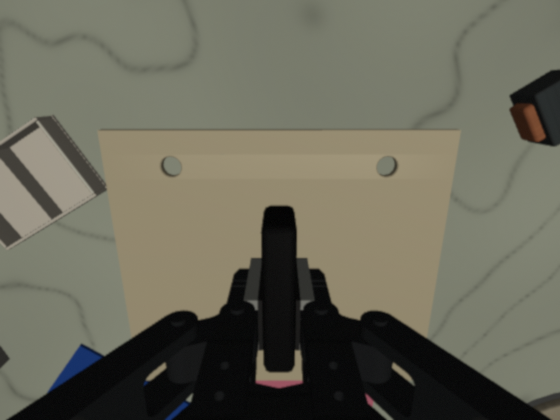

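The cover is held level: its rear holes at (172,166) and (387,166) are on one row. I'll work out its pose in the tool frame.

```bash
python3 - <<'E'
from h import *
import pickle
d=pickle.load(open('wl.pkl','rb'));s=observe();T=np.array(s['tool_rot']);g=d['pixels'].astype(int)
u=[]
for x,y in [(172,166),(387,166)]:
    p=g[y-15:y+16,x-15:x+16];k=(p[:,:,0]-p[:,:,2]).astype(float);k=np.clip(np.median(k)-k-8,0,None)
    yy,xx=np.mgrid[y-15:y+16,x-15:x+16];u.append(((k*xx).sum()/k.sum(),(k*yy).sum()/k.sum()))
W=(cast(d,u,.1708)-s['position'])@T;print(np.round(u,1),W.round(4),'spacing',np.linalg.norm(W[0]-W[1]).round(4))
E
```

```text
[[170.8 166. ]
 [386.5 165.9]] [[ 0.0514 -0.0477  0.0069]
 [ 0.0513  0.0489  0.007 ]] spacing 0.0966
```

```bash
python3 -m jog '[[0,0,0,0.0222,0.0517,0,0],[0,0,0,0.0222,0.0517,0,0],[0,0,0,0.0222,0.0517,0,0],[0,0,0,0.0222,0.0517,0,0],[0,0,0,0.0222,0.0517,0,0],[0,0,0,0.0222,0.0517,0,0],[0,0,0,0.0222,0.0517,0,0],[0,0,0,0.022,0.0518,0,0],[0,0,-0.1056,0,0,0,0],[0,0,0,0,0,0,0]]'
python3 - <<'E'
from h import *
togo([.5149,-.2194,.092],-13.07)
E
```

```text
time_s: 17.25
position: [0.5145, -0.2192, 0.178]
tool_rot: [[0.974, -0.228, -0.002], [-0.228, -0.974, 0.002], [-0.003, -0.001, -1.0]]
ft_force: [-0.4, -0.7, -2.2]
grip_width: 0.0124
gripper_force: 88.6
t 17.25 pos [ 0.5145 -0.2192  0.178 ] shift tool [0.0007 0.0002 0.086 ] turn [-0.0012  0.0025 -0.0017] w 0.0124 gf 88.6 F [-0.4 -0.7 -2.2]
```

```bash
python3 -m jog '[[0,0,0,0.0005,0,0.03,0],[0,0,0,0,0,0.03,0],[0,0,0,0,0,0.015,0],[0,0,0,0,0,0.01,0],[0,0,0,0,0,0,0],[0,0,0,0,0,0,0],[0,0,0,0,0,0,0],[0,0,0,0,0,0,0]]'
python3 - <<'E'
from h import *
d=snap('wrist','w_fin.png');snap('scene','s_fin.png');togo([.5149,-.2194,.092],-13.07);print(observe()['qvel'])
im=cv2.imread('pics/w_fin.png')
a=[cv2.resize(im[130:200,x-50:x+50],None,fx=4,fy=4) for x in(172,387)]
s=cv2.resize(cv2.imread('pics/s_fin.png')[180:340,160:320],(800,300)) if 0 else cv2.resize(cv2.imread('pics/s_fin.png')[200:330,140:340],None,fx=2.4,fy=2.4)
o=np.zeros((280+s.shape[0],800,3),np.uint8);o[:280,:400]=a[0];o[:280,400:]=a[1];o[280:,:s.shape[1]]=s;cv2.imwrite('pics/chk.png',o)
E
```

```text
time_s: 18.25
position: [0.5156, -0.2192, 0.0948]
tool_rot: [[0.974, -0.226, 0.001], [-0.226, -0.974, -0.0], [0.001, 0.0, -1.0]]
ft_force: [0.0, -0.8, -3.2]
grip_width: 0.0122
gripper_force: 88.6
t 18.35 pos [ 0.5155 -0.2192  0.0946] shift tool [-0.0005  0.0004  0.0026] turn [ 0.0001 -0.0003 -0.    ] w 0.0122 gf 88.6 F [ 0.6 -0.4 -2.9]
[ 0.06982896  0.08347611  0.18934437  0.11900037 -0.02504746 -0.00919927]
```

View pics/chk.png

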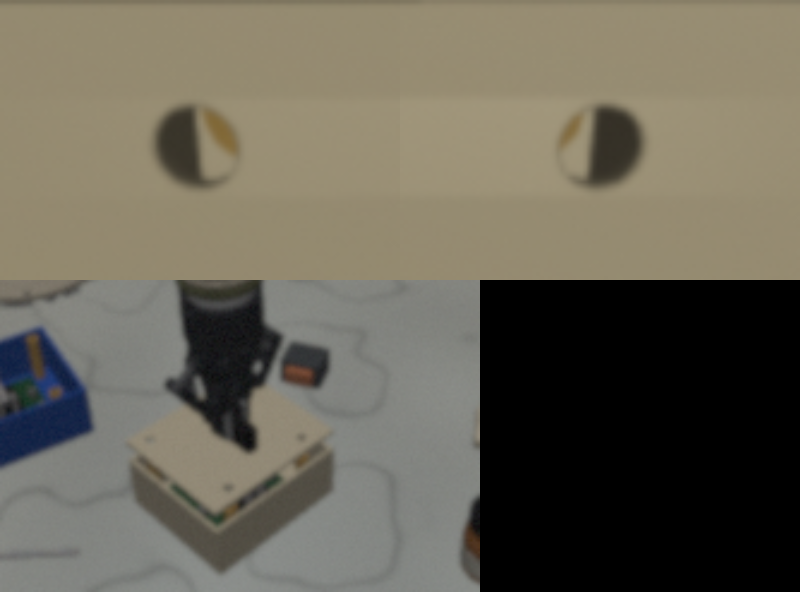

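The holes show the brass posts nearly symmetrically, and the scene view shows the plate level above the case with a gap. The TCP puts the underside about 22 mm above the posts.

```bash
python3 -c "
from rig import job;print(job.close_job())"
```

```text
the job is handed in; nothing more can be done
None
```

The relay is seated and let go, the lever is shut over it, and I handed the job in with the cover held level about 22 mm above the posts (about 18 s of the 72 s used); the hand-in gave no verdict, but by my measurements the holes are within about 1 mm of their threaded holes.

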